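# Slip a model-house wall panel under the spring clip of a gluing jig

## Task

Load the little wall panel into the gluing jig: press the clip's long steel tab down to raise its jaw, and while you keep it down with one fingertip, push the panel with the other fingertip along its lane, beneath the jaw, until it is fully home against the end stop. Then let the tab up so that the jaw closes on the panel, and move clear. Only push the panel, never lift it out of its lane, and leave the other things on the bench where they are.

Things in the scene. Friction and masses are not known exactly. Their poses are not given: they have to be found in the camera images.
- jig: Fixed wooden jig, board 220 x 180 x 10 mm (x -130 to 90, y -75 to 105). Origin: on the bench, on the lane's centre line; x runs along the lane to the end stop, y to the clip's side, z up. The raised lane's floor is 24 mm above the bench, x -130 (open end) to 70 mm, 48 mm wide between two rails 8 mm thick whose tops are 34 mm above the bench. All jig coordinates below are in this frame.
- stop_face (a point): Middle of the end stop's face: jig x 70, y 0 mm, 29 mm above the bench. The stop stands 20 mm above the lane floor.
- panel: Loose dark wooden panel, small square window drawn on top, 60 mm (x, along the lane) x 44 (y) x 10 mm thick, about 22 g, lying flat on the lane floor short of the jaw. Origin: centre of its underside; x points to the end stop. Home: front edge at the stop, origin 30 mm short of the stop face (jig x 40). It starts 45 to 70 mm short of home.
- clip (a joint): Angle of the steel rocker clip, rad. 0: at rest, tab slanting up, jaw down, so that the panel cannot pass. Grows as the tab is pressed, to a hard stop at 0.45 (tab level). The jaw clears the panel from about 0.28; let down on the panel it stays at about 0.24. A spring closes it: fully down takes 4 to 10 N at the tab's middle. Hinge line: along x at jig y 38, 39 mm above the bench.
- jaw (a point): Middle of the underside of the clip's jaw foot (24 mm in x, 10 mm in y), at rest at jig x 42, y 0 mm, 1.5 mm above the lane floor; it moves with the clip. The tongue that carries it crosses the lane from the hinge. Hinge cheeks at jig x -121 and 64 mm are 46 mm high above the bench.
- tab_top (a point): Middle of the upper face of the clip's tab, a steel strip 155 mm long (jig x -111 to 44) and 46 mm wide; moves with it. At rest jig y 71, 42 mm above the bench, slanting up outwards. Fully pressed: level, jig y 46 to 92, upper face 27 mm above the bench, 3 mm above the lane floor, so two tips at one height can hold it and push the panel's rear edge. A tip may slide along it while holding.
- glue: Bystander: white bottle 44 mm across, 105 mm high, upright; origin at its base.
- ruler: Bystander: folded orange ruler, 202 x 14 x 16 mm; origin at the centre of its underside, x along it.
- brush: Bystander: hand brush lying along its x; origin at the underside.
- bark: Bystander: piece of bark 85 x 40 x 25 mm; origin at the centre of its underside.
Things that resemble listed ones, but are neither listed nor needed, are in the scene too. There is more than one size of the panel; the one meant has the size given above.

How it is judged:
On the way, in this order (a step that is already met when the one before it is completed fails the run):
1. the tab is pressed down, raising the jaw, before the panel is beneath it (value of joint clip above 0.275 rad and x of panel in the frame of jig below 0.008 m), for 0.1 s.
2. the panel is home against the stop while the tab is still held down (value of joint clip above 0.275 rad and x of panel in the frame of jig above 0.035 m), for 0.1 s.
At the end, for the whole second after the job is handed in: The panel lies flat in its lane with its front edge within 5 mm of the end stop, straight to 0.12 rad, at rest, and the released clip's jaw rests on it (clip angle 0.21 to 0.27 rad) (x of panel in the frame of jig between 0.035 and 0.043 m and y of panel in the frame of jig between -0.006 and 0.006 m and z of panel in the frame of jig between 0.021 and 0.027 m and angle between the x axis of panel and the x axis of jig, either way round below 0.12 rad and value of joint clip between 0.21 and 0.27 rad and linear speed of panel below 0.01 m/s); the robot touches nothing.
It fails at once if the panel is lifted more than 8 mm off the lane floor or tipped up (z of panel in the frame of jig above 0.032 m or angle between panel's own z axis and vertical above 0.35 rad).
It fails at once if a bystander is moved more than 25 mm (distance of any of glue, ruler, brush, bark from where it was at the start of the episode above 0.025 m).
It also fails if it takes over 35 s, if anything falls off the work surface, if the arm or the gripper's body presses on something with over 40 N, if the wrist force passes 120 N, or if a joint passes its speed limit or range.

## Robot

A 6-joint arm with a two-finger parallel gripper is mounted at the origin on the work surface. World frame = base frame: x ahead of the robot, y to its left, z up, the work surface at z = 0. Lengths are in m, angles in rad, forces in N, time in s.
With the tool pointing down it reaches from about 0.225 to 0.875 m from the base axis. Payload 3.4 kg.
Tool frame: the origin (TCP) lies where the fingers leave the gripper's body, on its centre line; the fingertips stand 73 mm ahead of it and the grasp point (between the pads) lies 54 mm ahead of it; x points along the fingers, y is the direction in which the jaws open and shut, and the axes are right-handed (so a half turn about x gives the same grasp; the last joint's range is limited). The gripper opens to 85 mm and grips with 20 to 120 N. Pads are 22 mm wide; open, the fingers measure 114 mm over their backs; the gripper's body (76 mm by 85 mm) begins 54 mm behind the grasp point. The pads swing forward as they close: fully open they stand 13 mm farther back than shut.
Start: joints at [-1.463, 0.276, 1.505, -0, 1.361, -0.121], TCP at [0.13, -0.56, 0.304] pointing down, gripper open.
Joint ranges: [-2.89, 2.89], [-0.75, 2.08], [0.22, 2.7], [-1.18, 4.32], [0.11, 2.71], [-2.7, 2.7]. Speed limits (rad/s): [2.57, 2.57, 3.14, 3.14, 3.14, 3.14].

## Interface

Orientations are given as a unit quaternion [w, x, y, z].
In Python, from rig import manip gives the robot as it stands.
- The arm moves only by the tool play_rows, never from a script. Its argument "steps" is a list of rows, each a list of 5 numbers: the closure, from 0 (fully open) to 1 (shut), then the shift along the tool's x, y, z as a fraction of full scale, then the turn about the tool's x as a fraction of full scale. In form: [[grip, tx, ty, tz, twist], ...]. A call has 1 to 20 rows; each row shifts and turns the commanded pose from where the row before left it, along the tool's axes as they then stand; what a row does not reach is not made up. Full scale, the value 1, is 0.03 m for a shift and 6 degrees for a turn. A row lasts 1/10 s, in which the tool goes at most 50 mm and 8.59 degrees, less where a joint would pass 70% of its speed; a pose out of reach is approached as far as the arm can. A call with a number of a shift or a turn outside -1 to 1 is refused whole. A call with a gripper value outside its range is refused whole. The fingers move at their own pace and stop on an object; "newtons" is the grip in N (left out, the last holds). Time passes only in rows, so rows that do not move let the fingers close. It gives the time, the measured TCP pose, the force and the opening at its end, in the units of the state.
- manip.get_state(): the state, without advancing time (a new reading comes with each control period).
- manip.get_image(name): name is "scene" or "side" or "wrist"; returns (picture, depth): 420x560x3 uint8, red, green, blue; 420x560 float32, m along the optical axis (not along the pixel's ray), 0 where there is no reading.
- manip.camera_model(name): a dict with "mtx" (3x3 intrinsics, pixels), "k1" (the pictures are not rectified: a ray, as slopes to the right and down, at radius r is drawn at 1 + k1 r^2 times it, then the intrinsics apply), "R" (3x3) and "t" (3): a world point X has camera coordinates R X + t. Camera axes: x right, y down, z forward; pixel columns grow to the right and rows downward; lengths in m; the calibration is good to about 2 mm. A picture is of the moment at which its call begins: read the wrist's pose just before it. camera_model takes no time and is no camera call; for the wrist camera it gives the pose at the moment of the call.
- manip.sign_off(): hands the job in, once; it reports no verdict.
Trained networks look in the newest picture that a camera, given by its name, has taken for a name from the list of things; names that differ only in an ending like _2 or _b are one class to them, and where a whole thing is asked for, a point or a joint stands for the part that bears it (a point fixed in the world has none). Each returns a list of dicts, best first, with "conf" (0 to 1); they miss things now and then, are a little off and sometimes report something else, mostly with a low value. They report only what shows in the picture. A call takes as long as a camera call. They do not tell look-alikes from the thing itself.
- manip.regions_of(camera, query): "mask" (420x560 bool, what is visible of it).
- manip.mark_of(camera, query): "location" ([x, y, z] in m, in the coordinates of the camera as it stood for that picture, good to about 4 mm: a listed point, or the origin of a listed thing).
The state is a dict: "clock": time; "qpos": joint angles; "qd": joint speeds; "effort": joint torques, N m; "position": TCP position; "ee_rot": TCP orientation; "contact_force": force on the tool from outside, world axes, zero at the start; "moment": the same for the moment, N m; "width": finger opening in m.
Only numpy, scipy, OpenCV 4.12 (cv2) and the standard library are available. Lean on these libraries where they do the work, as an engineer would, in place of code of your own. Each camera call takes 0.05 s, during which the arm holds its last target.

## Working session

There is one attempt and no reset: what is moved stays moved. The work goes in short steps, Python scripts to look and compute and a tool call to move; the robot and the scene stay as the last step left them, time stands still between calls to the robot, and variables do not carry over. Pictures are saved under pics/ and viewed, and the job is handed in when it is done.

Besides the shell and the picture viewer there is one more tool, called by a JSON object that holds its "name" and its "arguments", one argument or row to a line. play_rows: Moves the arm, as the interface text tells. Its arguments: {"type":"object","properties":{"steps":{"type":"array","items":{"type":"array","items":{"type":"number"}}},"newtons":{"type":"number"}},"required":["steps"]}

```bash
ls; mkdir -p pics
python3 - <<'E'
from rig import manip
import cv2
print(manip.get_state())
for n in ["scene","side","wrist"]:
    im,d=manip.get_image(n)
    cv2.imwrite(f"pics/{n}0.png",im[:,:,::-1])
    c=manip.camera_model(n); print(n,c)
E
```

```text
pics
{'clock': 0.0, 'qpos': array([-1.46300086e+00,  2.76595469e-01,  1.50612865e+00, -1.85733214e-06,
        1.36065965e+00, -1.20992301e-01]), 'qd': array([0.00092107, 0.00066103, 0.00057276, 0.0002727 , 0.00128274,
       0.00135304]), 'effort': array([ 5.13259238e-04, -4.16774225e+01, -2.45805430e+01,  4.61330455e-05,
        1.11402958e-02, -8.82394232e-06]), 'position': array([ 0.13036536, -0.55963366,  0.30304109]), 'ee_rot': array([ 0.08007925,  0.70248848,  0.08134574, -0.7024814 ]), 'contact_force': array([-0.27703521,  0.42974312, -0.47294729]), 'moment': array([ 0.00612886, -0.00874922, -0.0172051 ]), 'width': 0.08552135395617318}
scene {'mtx': array([[464.25619875,   0.        , 284.7395926 ],
       [  0.        , 464.25619875, 207.35068367],
       [  0.        ,   0.        ,   1.        ]]), 'k1': -0.09296283665910181, 'R': array([[-5.09688735e-01,  8.60358749e-01,  4.64732944e-04],
       [ 7.28570588e-01,  4.31902731e-01, -5.31643611e-01],
       [-4.57604952e-01, -2.70634169e-01, -8.46968036e-01]]), 't': array([ 0.25483593, -0.3736023 ,  1.41641638])}
side {'mtx': array([[505.2692482 ,   0.        , 274.61944452],
       [  0.        , 505.2692482 , 210.28978376],
       [  0.        ,   0.        ,   1.        ]]), 'k1': 0.0079306551412807, 'R': array([[-0.75983047, -0.64983101,  0.0194246 ],
       [-0.35779923,  0.39304547, -0.84705075],
       [ 0.54280509, -0.65056507, -0.53115696]]), 't': array([0.42064836, 0.25351793, 0.73888156])}
wrist {'mtx': array([[320.25300987,   0.        , 277.59342672],
       [  0.        , 320.25300987, 209.49367075],
       [  0.        ,   0.        ,   1.        ]]), 'k1': -0.0059705239514745235, 'R': array([[ 0.22812828, -0.97362992, -0.0015074 ],
       [-0.93263533, -0.21896696,  0.28678356],
       [-0.27955113, -0.06401758, -0.95799422]]), 't': array([-0.57424393, -0.03818903,  0.37856695])}
```

View pics/scene0.png

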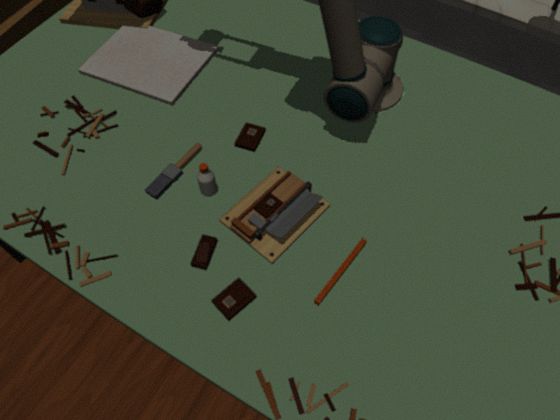

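View pics/side0.png

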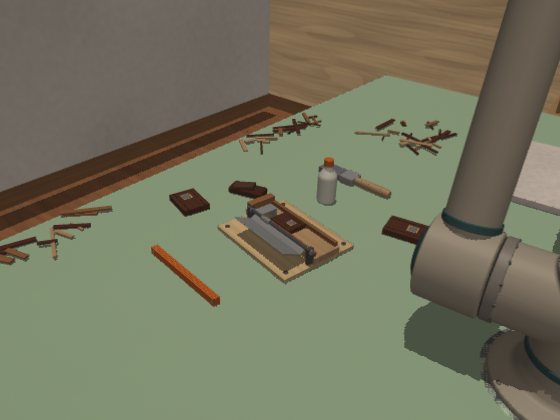

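View pics/wrist0.png

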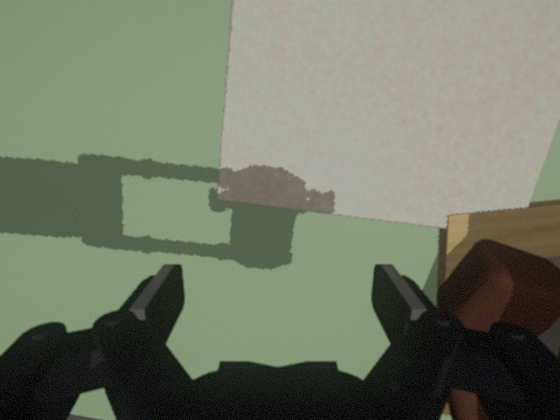

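The jig sits at scene (275,212). The panel in its lane is at scene (270,203) and side (288,222). The look-alikes lying on the bench are at scene (250,136) and (234,298), and the bark is at (204,252). I'll measure and enlarge these.

```bash
cat > h.py <<'E'
from rig import manip
import numpy as np, cv2
def world(c,p): return c["R"].T@(np.asarray(p)-c["t"])
def unproj(c,u,v,d):
    m=c["mtx"]; x=(np.asarray(u)-m[0,2])/m[0,0]; y=(np.asarray(v)-m[1,2])/m[1,1]
    xd,yd=x.copy(),y.copy()
    for _ in range(8):
        s=1+c["k1"]*(x*x+y*y); x,y=xd/s,yd/s
    P=np.stack([x*d,y*d,d],-1); return (P-c["t"])@c["R"]
def proj(c,X):
    p=np.atleast_2d(X)@c["R"].T+c["t"]; x=p[:,0]/p[:,2]; y=p[:,1]/p[:,2]; s=1+c["k1"]*(x*x+y*y)
    return np.stack([c["mtx"][0,0]*x*s+c["mtx"][0,2],c["mtx"][1,1]*y*s+c["mtx"][1,2]],-1)
E
python3 - <<'E'
from h import *
np.set_printoptions(precision=4,suppress=True)
for n,box in [("scene",(210,160,340,265)),("side",(205,180,365,285))]:
    im,d=manip.get_image(n); c=manip.camera_model(n)
    np.savez(f"{n}.npz",im=im,d=d)
    x0,y0,x1,y1=box
    cv2.imwrite(f"pics/{n}_crop.png",cv2.resize(im[y0:y1,x0:x1,::-1],None,fx=5,fy=5,interpolation=cv2.INTER_CUBIC))
    for q in ["jig","panel","stop_face","jaw","tab_top","glue","ruler","brush","bark"]:
        print(n,q,[(round(r["conf"],2),world(c,r["location"])) for r in manip.mark_of(n,q)][:4])
E
```

```text
scene jig [(0.93, array([ 0.5537, -0.0268,  0.0021])), (0.32, array([ 0.5407, -0.0259,  0.029 ]))]
scene panel [(0.84, array([ 0.3656, -0.1949, -0.0019])), (0.75, array([ 0.541 , -0.0263,  0.0262])), (0.61, array([0.5358, 0.0499, 0.0433])), (0.58, array([ 0.7846,  0.0335, -0.0019]))]
scene stop_face [(0.59, array([ 0.621 , -0.0407,  0.0303]))]
scene jaw [(0.83, array([ 0.5948, -0.0342,  0.0237])), (0.67, array([ 0.572 , -0.1895, -0.0002]))]
scene tab_top [(0.63, array([0.5351, 0.0509, 0.0427])), (0.4, array([ 0.5928, -0.0335,  0.0234]))]
scene glue [(0.85, array([ 0.5646, -0.1908,  0.0009]))]
scene ruler [(0.72, array([ 0.5975,  0.2089, -0.0001]))]
scene brush [(0.97, array([ 0.5587, -0.3054,  0.0006]))]
scene bark [(0.88, array([ 0.7239, -0.0966,  0.0014]))]
side jig [(0.79, array([ 0.5516, -0.0289,  0.0034]))]
side panel [(0.91, array([ 0.3602, -0.1988, -0.0001])), (0.87, array([ 0.5392, -0.0228,  0.0235])), (0.62, array([0.7794, 0.0307, 0.0008]))]
side stop_face [(0.8, array([ 0.6209, -0.0352,  0.0309]))]
side jaw [(0.94, array([ 0.5899, -0.0342,  0.0253]))]
side tab_top [(0.98, array([0.5353, 0.0474, 0.0408]))]
side glue [(0.81, array([ 0.565 , -0.1937, -0.0014]))]
side ruler [(0.59, array([0.597 , 0.2084, 0.0048]))]
side brush [(0.7, array([ 0.5386, -0.0274,  0.0276])), (0.59, array([ 0.5584, -0.3058, -0.0016]))]
side bark [(0.91, array([ 0.7208, -0.0906, -0.0022]))]
```

View pics/scene_crop.png

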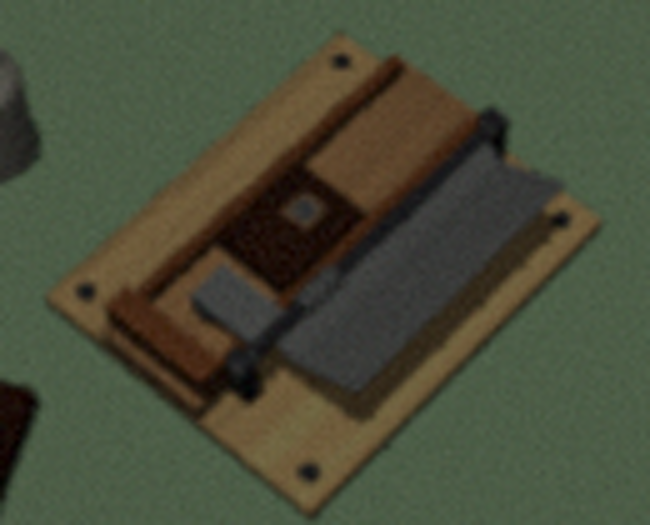

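View pics/side_crop.png

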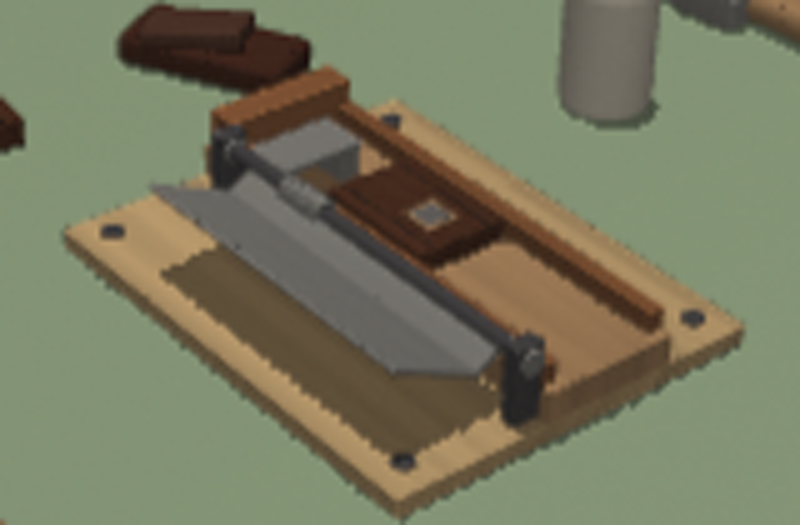

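```bash
cat > fit.py <<'E'
from h import *
from scipy.optimize import least_squares
np.set_printoptions(precision=4,suppress=True)
J=np.array([[-130,-75,10],[-130,105,10],[90,-75,10],[90,105,10]])/1e3
px={"scene":np.array([[340,33],[602,222],[47,297],[312,515]])/5+[210,160],
"side":np.array([[745,325],[400,505],[395,100],[65,235]])/5+[205,180]}
cs={n:manip.camera_model(n) for n in px}
def T(p,X):
    c,s=np.cos(p[2]),np.sin(p[2]); return X@np.array([[c,s,0],[-s,c,0],[0,0,1]])+[p[0],p[1],0]
def res(p,ns): return np.concatenate([(proj(cs[n],T(p,J))-px[n]).ravel() for n in ns])
for ns in (["scene"],["side"],["scene","side"]):
    r=least_squares(res,[0.553,-.028,-.12],args=(ns,)); print(ns,r.x,np.abs(r.fun).max())
p=r.x
# panel edges, from depth in jig frame
for n in px:
    z=np.load(n+".npz"); im,d=z["im"],z["d"]
    v,u=np.mgrid[:420,:560]; W=unproj(cs[n],u.ravel(),v.ravel(),d.ravel().astype(float))
    c,s=np.cos(p[2]),np.sin(p[2]); L=(W-[p[0],p[1],0])@np.array([[c,-s,0],[s,c,0],[0,0,1]])
    for xx in range(-125,30,6):
        m=(abs(L[:,0]*1e3-xx)<3)&(abs(L[:,1])<.015)
        col=im.reshape(-1,3)[m]
        if m.sum(): print(n,xx,m.sum(),np.median(L[m,2]*1e3).round(1),col.mean(0).round(0))
E
python3 fit.py
```

```text
['scene'] [ 0.5547 -0.0232 -0.1906] 0.5553215058996841
['side'] [ 0.5502 -0.0251 -0.1859] 0.66295567504568
['scene', 'side'] [ 0.5519 -0.0248 -0.1873] 1.5210971007905414
scene -125 16 23.5 [88. 66. 42.]
scene -119 23 24.0 [89. 66. 41.]
scene -113 20 24.2 [89. 66. 42.]
scene -107 24 24.4 [90. 67. 42.]
scene -101 26 24.2 [91. 67. 43.]
scene -95 21 24.4 [91. 67. 43.]
scene -89 23 24.2 [92. 68. 43.]
scene -83 22 24.6 [92. 68. 43.]
scene -77 21 24.4 [92. 68. 43.]
scene -71 26 24.2 [93. 69. 44.]
scene -65 24 24.1 [93. 69. 44.]
scene -59 23 24.3 [94. 69. 44.]
scene -53 25 24.0 [93. 69. 44.]
scene -47 21 23.9 [83. 61. 38.]
scene -41 8 33.4 [45. 29. 17.]
scene -35 21 34.9 [28. 13.  7.]
scene -29 25 34.7 [36. 23. 14.]
scene -23 26 34.4 [43. 33. 26.]
scene -17 27 34.4 [44. 34. 27.]
scene -11 24 34.1 [39. 24. 16.]
scene -5 22 33.8 [28. 14.  7.]
scene 1 29 33.6 [29. 14.  8.]
scene 7 27 33.9 [29. 14.  7.]
scene 13 21 33.7 [29. 14.  8.]
scene 19 48 31.7 [41. 26. 16.]
scene 25 11 24.4 [86. 70. 53.]
side -125 81 16.5 [108.  87.  62.]
side -119 33 24.3 [146. 113.  80.]
side -113 27 24.0 [146. 113.  79.]
side -107 28 24.1 [147. 114.  80.]
side -101 24 24.1 [146. 114.  80.]
side -95 17 24.1 [144. 112.  79.]
side -89 30 24.2 [147. 114.  80.]
side -83 23 23.7 [149. 116.  81.]
side -77 28 23.8 [150. 115.  81.]
side -71 24 24.2 [150. 115.  81.]
side -65 25 23.9 [149. 115.  81.]
side -59 25 24.2 [151. 117.  82.]
side -53 21 24.0 [151. 117.  82.]
side -47 26 23.7 [149. 115.  81.]
side -41 72 28.0 [71. 51. 36.]
side -35 19 33.7 [65. 40. 29.]
side -29 28 33.8 [77. 52. 38.]
side -23 24 34.0 [88. 70. 58.]
side -17 25 33.8 [86. 69. 58.]
side -11 23 33.9 [82. 58. 43.]
side -5 23 34.2 [67. 41. 29.]
side 1 23 34.1 [66. 41. 29.]
side 7 19 33.9 [67. 41. 29.]
side 13 24 33.9 [67. 41. 29.]
side 19 16 33.6 [74. 49. 35.]
```

```bash
cat > st.py <<'E'
from h import *
np.set_printoptions(precision=4,suppress=True)
from scipy.spatial.transform import Rotation as Rt
P=np.array([.552,-.0245]); YAW=-.187
ex=np.array([np.cos(YAW),np.sin(YAW)]); ey=np.array([-ex[1],ex[0]])
def tool():
    s=manip.get_state(); q=s["ee_rot"]; R=Rt.from_quat([q[1],q[2],q[3],q[0]]).as_matrix()
    return s,R
def report(tx=None,ty=None,tz=None):
    s,R=tool(); d=s["position"][:2]-P
    print("t",round(s["clock"],2),"jig xy",(d@ex*1e3).round(1),(d@ey*1e3).round(1),"z",(s["position"][2]*1e3).round(1),"w",round(s["width"]*1e3,1),"F",s["contact_force"],"q",s["qpos"])
    yy=R[:2,1]; a=np.degrees(np.arctan2(yy@ex,yy@ey)); print("tool axes cols\n",R,"\nangle tool y to jig y (toward jig x)",a)
    if tx is not None:
        D=np.append(P+tx/1e3*ex+ty/1e3*ey,tz/1e3)-s["position"]
        print("tool shift mm",R.T@D*1e3)
E
python3 -c "
from st import *
report(-64,35,200)"
```

```text
t 1.15 jig xy -314.7 -604.6 z 303.9 w 85.6 F [-0.7035  0.9827  0.4305] q [-1.463   0.2759  1.5049 -0.      1.3607 -0.121 ]
tool axes cols
 [[-0.      0.2269 -0.9739]
 [-0.0001 -0.9739 -0.2269]
 [-1.      0.0001  0.    ]] 
angle tool y to jig y (toward jig x) 156.17359606928227
tool shift mm [ 103.8893 -483.8117 -487.6728]
```

{"name": "play_rows", "arguments": {
  "steps": [
    [0.3, 0, 0, 0, 1],
    [0.3, 0, 0, 0, 1],
    [0.3, 0, 0, 0, 1],
    [0.3, 0, 0, 0, 0.97],
    [0.3, 0, -0.97, -0.38, 0],
    [0.3, 0, -0.97, -0.38, 0],
    [0.3, 0, -0.97, -0.38, 0],
    [0.3, 0, -0.97, -0.38, 0],
    [0.3, 0, -0.97, -0.38, 0],
    [0.3, 0, -0.97, -0.38, 0],
    [0.3, 0, -0.97, -0.38, 0],
    [0.3, 0, -0.97, -0.38, 0],
    [0.3, 0, -0.97, -0.38, 0],
    [0.3, 0, -0.97, -0.38, 0],
    [0.3, 0, -0.97, -0.38, 0],
    [0.3, 0, -0.97, -0.38, 0],
    [0.3, 0, -0.97, -0.38, 0],
    [0.3, 0, -0.97, -0.38, 0],
    [0.3, 0, -0.97, -0.38, 0],
    [0.3, 0, 0, 0, 0]
  ]
}}

```text
clock: 3.15
position: [0.3808, -0.1603, 0.3041]
ee_rot: [-0.065, 0.705, -0.064, -0.704]
contact_force: [0.6, -1.3, -0.4]
width: 0.0596
```

```bash
python3 -c "
from st import *
report(-64,35,180)"
```

```text
t 3.15 jig xy -143.0 -165.3 z 304.1 w 59.6 F [ 0.5978 -1.3049 -0.4338] q [-0.5686  0.0273  1.8128  0.0019  1.301   1.1843]
tool axes cols
 [[ 0.0013 -0.1816 -0.9834]
 [ 0.0013 -0.9834  0.1816]
 [-1.     -0.0015 -0.0011]] 
angle tool y to jig y (toward jig x) 179.75082658193924
tool shift mm [ 124.4687 -199.7677  -79.7418]
```

{"name": "play_rows", "arguments": {
  "steps": [
    [0.3, 0, -0.95, -0.38, 0],
    [0.3, 0, -0.95, -0.38, 0],
    [0.3, 0, -0.95, -0.38, 0],
    [0.3, 0, -0.95, -0.38, 0],
    [0.3, 0, -0.95, -0.38, 0],
    [0.3, 0, -0.95, -0.38, 0],
    [0.3, 0, -0.95, -0.38, 0],
    [0.3, 1, 0, 0, 0],
    [0.3, 1, 0, 0, 0],
    [0.3, 1, 0, 0, 0],
    [0.3, 1, 0, 0, 0],
    [0.3, 0.15, 0, 0, 0]
  ]
}}

```text
clock: 4.35
position: [0.4928, 0.0177, 0.1764]
ee_rot: [0.066, -0.701, 0.066, 0.707]
contact_force: [-0.1, -0.6, 0.1]
width: 0.0596
```

Run:
```python
from st import *
report(-64,35,140)
s,R=tool()
for n,box in [("side",(180,80,420,300)),("scene",(190,100,370,270)),("wrist",(0,0,560,420))]:
    im,d=manip.get_image(n); c=manip.camera_model(n); np.savez(n+"1.npz",im=im,d=d)
    x0,y0,x1,y1=box; f=1 if n=="wrist" else 3
    o=im.copy()
    cv2.imwrite(f"pics/{n}1.png",cv2.resize(o[y0:y1,x0:x1,::-1],None,fx=f,fy=f,interpolation=cv2.INTER_CUBIC))
    v,u=np.mgrid[:420,:560]; W=unproj(c,u.ravel(),v.ravel(),d.ravel().astype(float))
    k=d.ravel()>0
    L=(W-s["position"])@R*1e3   # tool frame mm
    m=k&(abs(L[:,1])<75)&(abs(L[:,2])<20)&(L[:,0]>20)&(L[:,0]<90)
    for lo in range(-75,75,5):
        q=m&(L[:,1]>=lo)&(L[:,1]<lo+5)
        if q.sum()>3: print(n,lo,q.sum(),"xmax",np.percentile(L[q,0],98).round(1),"z",L[q,2].min().round(),L[q,2].max().round())
```

```text
t 4.35 jig xy -66.0 30.5 z 176.4 w 59.6 F [-0.0929 -0.5693  0.121 ] q [-0.1049  0.2676  1.8663 -0.0007  1.0151  1.6535]
tool axes cols
 [[-0.0074 -0.1862 -0.9825]
 [ 0.0002 -0.9825  0.1862]
 [-1.      0.0012  0.0073]] 
angle tool y to jig y (toward jig x) -179.98281172883307
tool shift mm [36.3358 -4.5774 -2.3122]
side -60 5 xmax 21.2 z -7.0 12.0
side -45 105 xmax 59.2 z -9.0 13.0
side -40 67 xmax 66.2 z -7.0 14.0
side -35 48 xmax 64.8 z 2.0 12.0
side 25 70 xmax 65.2 z -11.0 12.0
side 30 153 xmax 66.9 z -12.0 13.0
side 35 21 xmax 63.9 z 5.0 13.0
side 40 17 xmax 57.5 z 3.0 11.0
side 50 6 xmax 25.0 z 5.0 12.0
scene -45 26 xmax 56.1 z -13.0 2.0
scene -40 21 xmax 64.8 z -15.0 -7.0
scene -35 15 xmax 57.2 z -15.0 -11.0
scene 25 54 xmax 64.3 z -13.0 9.0
scene 30 39 xmax 64.5 z -15.0 10.0
scene 35 8 xmax 58.1 z -15.0 -12.0
scene 40 6 xmax 53.5 z -14.0 -9.0
wrist -55 23 xmax 21.7 z -10.0 -9.0
wrist -50 55 xmax 23.3 z -10.0 -9.0
wrist -45 325 xmax 56.0 z -16.0 -9.0
wrist -40 340 xmax 58.5 z -17.0 -9.0
wrist -35 1781 xmax 62.0 z -15.0 9.0
wrist 25 1164 xmax 62.9 z -15.0 8.0
wrist 30 768 xmax 59.1 z -16.0 -2.0
wrist 35 273 xmax 57.0 z -17.0 -9.0
wrist 40 246 xmax 56.0 z -15.0 -9.0
wrist 45 60 xmax 23.2 z -11.0 -9.0
wrist 50 15 xmax 21.5 z -10.0 -9.0
```

View pics/side1.png

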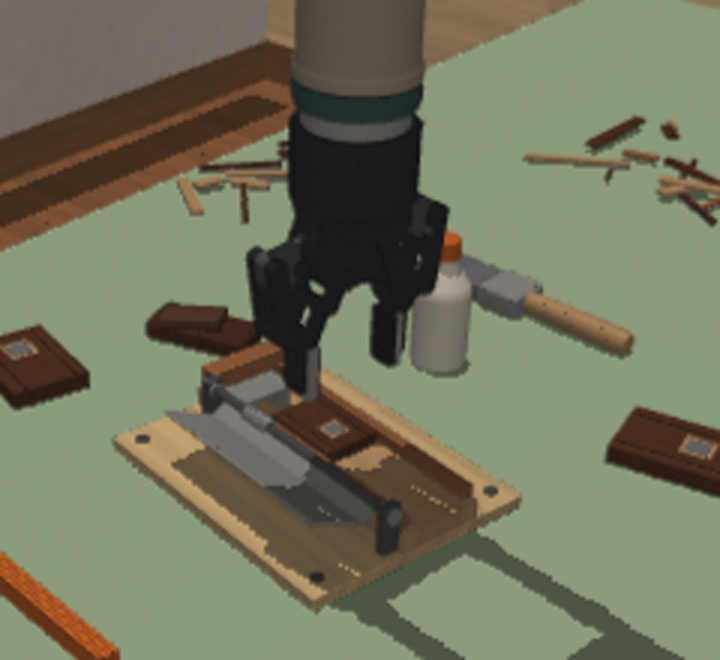

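View pics/wrist1.png

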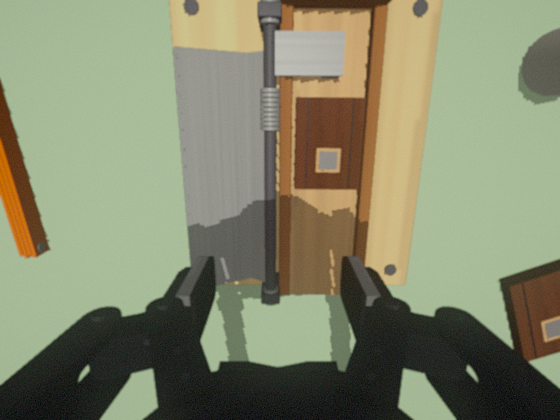

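The wrist view shows the jig square to the tool. The panel spans rows 97–188, columns 295–362, and the tips are at rows ~260. They stand about 66 mm ahead of the TCP. I'll check the panel and lane against the tool frame with this picture.

Run:
```python
from st import *
s,R=tool()
z=np.load("wrist1.npz"); im,d=z["im"],z["d"]; c=manip.camera_model("wrist")
def pt(u,v):
    W=unproj(c,np.array([u*1.]),np.array([v*1.]),np.array([float(np.median(d[v-1:v+2,u-1:u+2]))]))[0]
    e=W[:2]-P; return (e@ex*1e3).round(1),(e@ey*1e3).round(1),(W[2]*1e3).round(1)
for nm,u,v in [("panel rear",330,184),("panel front",330,101),("panel left",300,140),("panel right",358,140),("rail L inner",291,230),("rail R inner",356,230),("tab rear outer",194,270),("tab outer front",177,55),("jaw rear",310,72),("jaw front",310,34),("stop",330,12),("board R",410,270),("boardfrontR hole",421,7),("hole rear",390,270)]: print(nm,pt(u,v))
```

```text
panel rear (np.float64(-36.4), np.float64(-4.9), np.float64(34.8))
panel front (np.float64(17.5), np.float64(-2.5), np.float64(34.3))
panel left (np.float64(-7.0), np.float64(16.2), np.float64(34.4))
panel right (np.float64(-6.9), np.float64(-21.9), np.float64(35.0))
rail L inner (np.float64(-73.7), np.float64(20.8), np.float64(24.6))
rail R inner (np.float64(-70.7), np.float64(-25.7), np.float64(32.6))
tab rear outer (np.float64(-52.5), np.float64(65.6), np.float64(129.8))
tab outer front (np.float64(41.5), np.float64(87.9), np.float64(51.4))
jaw rear (np.float64(33.6), np.float64(11.6), np.float64(42.7))
jaw front (np.float64(54.0), np.float64(12.2), np.float64(43.1))
stop (np.float64(70.1), np.float64(-1.4), np.float64(25.3))
board R (np.float64(-119.4), np.float64(-83.4), np.float64(0.2))
boardfrontR hole (np.float64(76.8), np.float64(-62.8), np.float64(11.8))
hole rear (np.float64(-113.3), np.float64(-61.6), np.float64(12.0))
```

{"name": "play_rows", "arguments": {
  "steps": [
    [0.3, 0, -0.1, -0.1, 0],
    [0.3, 0.7, 0, 0, 0],
    [0.3, 0.7, 0, 0, 0],
    [0.3, 0.4, 0, 0, 0],
    [0.3, 0, 0, 0, 0]
  ]
}}

```text
clock: 5.0
position: [0.4987, 0.0207, 0.1253]
ee_rot: [0.066, -0.704, 0.066, 0.704]
contact_force: [-0.3, -0.6, 0.1]
width: 0.0598
```

Run:
```python
from st import *
report(-63,34,95)
s,R=tool()
for n,box in [("side",(200,120,400,280)),("scene",(210,120,360,260))]:
    im,d=manip.get_image(n); c=manip.camera_model(n)
    x0,y0,x1,y1=box
    cv2.imwrite(f"pics/{n}2.png",cv2.resize(im[y0:y1,x0:x1,::-1],None,fx=4,fy=4,interpolation=cv2.INTER_CUBIC))
```

```text
t 5.0 jig xy -60.8 34.5 z 125.3 w 59.8 F [-0.3172 -0.5603  0.1398] q [-0.098   0.3359  1.9231 -0.0001  0.8831  1.6598]
tool axes cols
 [[-0.0005 -0.1858 -0.9826]
 [-0.     -0.9826  0.1858]
 [-1.      0.0001  0.0005]] 
angle tool y to jig y (toward jig x) 179.99257067384124
tool shift mm [30.301   0.4983  2.2034]
```

View pics/side2.png

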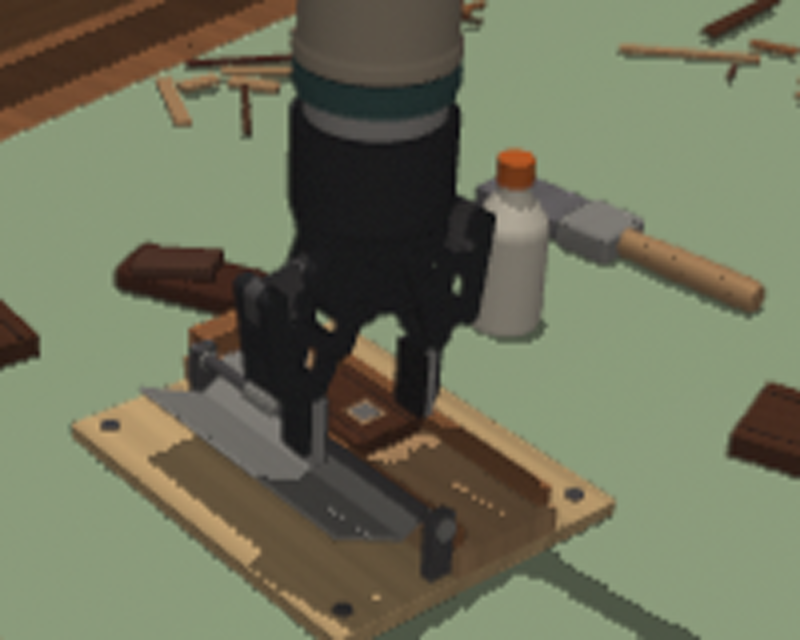

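View pics/scene2.png

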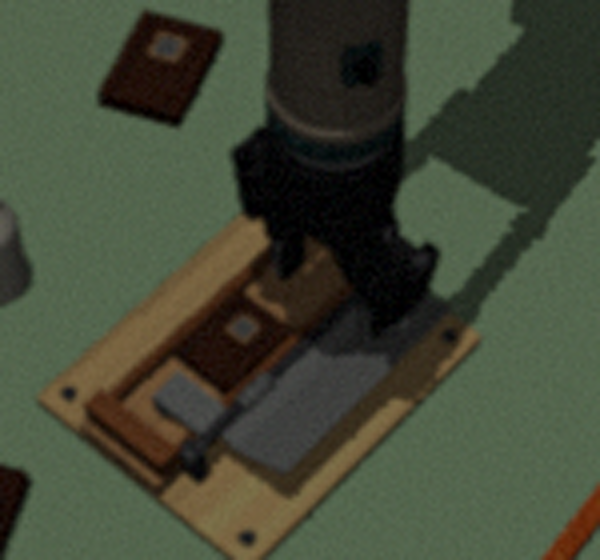

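The side view shows one tip (310,450) over the tab and the other (420,400) over the lane, behind the panel. I'll back off slightly and press.

{"name": "play_rows", "arguments": {
  "steps": [
    [0.3, 0.1, 0, 0.12, 0],
    [0.3, 0.4, 0, 0, 0],
    [0.3, 0.2, 0, 0, 0],
    [0.3, 0, 0, 0, 0]
  ]
}}

```text
clock: 5.5
position: [0.4953, 0.0213, 0.1046]
ee_rot: [-0.066, 0.704, -0.066, -0.704]
contact_force: [0.2, 0.8, 1.4]
width: 0.0601
```

```bash
python3 -c "
from st import *
report(-63,34,95)"
```

```text
t 5.5 jig xy -64.2 34.5 z 104.6 w 60.1 F [0.1641 0.8394 1.3769] q [-0.0974  0.3599  1.9551 -0.      0.8257  1.6604]
tool axes cols
 [[ 0.0009 -0.186  -0.9826]
 [-0.0001 -0.9826  0.186 ]
 [-1.     -0.     -0.0009]] 
angle tool y to jig y (toward jig x) -179.99649248156442
tool shift mm [ 9.5662  0.4677 -1.2027]
```

{"name": "play_rows", "arguments": {
  "steps": [
    [0.3, 0.16, 0, 0, 0],
    [0.3, 0.13, 0, 0, 0],
    [0.3, 0, 0, 0, 0],
    [0.3, 0, 0, 0, 0]
  ]
}}

```text
clock: 5.9
position: [0.4953, 0.0209, 0.0959]
ee_rot: [-0.066, 0.704, -0.066, -0.704]
contact_force: [-0.8, -3.6, 3.8]
width: 0.0596
```

```bash
cat > look.py <<'E'
from st import *
import sys
report(-63,34,95)
k=sys.argv[1]
for n,box in [("side",(230,170,370,290)),("wrist",(130,0,430,420))]:
    im,d=manip.get_image(n); np.savez(f"{n}{k}.npz",im=im,d=d)
    x0,y0,x1,y1=box; f=5 if n=="side" else 1.4
    cv2.imwrite(f"pics/{n}{k}.png",cv2.resize(im[y0:y1,x0:x1,::-1],None,fx=f,fy=f,interpolation=cv2.INTER_CUBIC))
    c=manip.camera_model(n)
    v,u=np.mgrid[:420,:560]; W=unproj(c,u.ravel(),v.ravel(),d.ravel().astype(float)); e=W[:,:2]-P
    X,Y=e@ex*1e3,e@ey*1e3
    for x0 in (-95,-20,0,20,35):
        for y0 in (60,75,85):
            m=(abs(X-x0)<6)&(abs(Y-y0)<4)&(W[:,2]>0.012)&(W[:,2]<.08)
            if m.sum()>3: print(n,"tab z at",x0,y0,np.median(W[m,2]*1e3).round(1))
    m=(abs(X-42)<10)&(abs(Y)<4)&(W[:,2]<.08)
    if m.sum()>3: print(n,"jaw top z",np.median(W[m,2]*1e3).round(1))
    dark=(im.reshape(-1,3).sum(1)<(140 if n=="scene" else 260))&(abs(W[:,2]-.034)<.004)&(abs(Y)<12)&(X>-60)&(X<72)
    if dark.sum()>10: print(n,"panel x range",np.percentile(X[dark],[1,50,99]).round(1))
E
python3 look.py 3
```

```text
t 5.9 jig xy -64.2 34.1 z 95.9 w 59.6 F [-0.7723 -3.5857  3.8121] q [-0.0978  0.3725  1.9645 -0.0008  0.8039  1.6604]
tool axes cols
 [[ 0.0006 -0.1858 -0.9826]
 [-0.0006 -0.9826  0.1858]
 [-1.      0.0005 -0.0007]] 
angle tool y to jig y (toward jig x) 179.99079338841636
tool shift mm [ 0.8876  0.113  -1.1645]
side tab z at -95 60 27.5
side tab z at -95 75 28.3
side tab z at -95 85 28.2
side tab z at -20 60 28.8
side tab z at -20 75 28.6
side tab z at -20 85 29.0
side tab z at 0 60 28.5
side tab z at 0 75 29.2
side tab z at 0 85 28.8
side tab z at 20 60 27.2
side tab z at 20 75 28.6
side tab z at 20 85 29.1
side tab z at 35 60 27.7
side tab z at 35 75 29.0
side tab z at 35 85 29.0
side jaw top z 56.4
side panel x range [-59.4 -32.4  25.2]
wrist tab z at -95 60 27.7
wrist tab z at -95 75 28.2
wrist tab z at -20 60 27.5
wrist tab z at -20 75 28.2
wrist tab z at -20 85 28.6
wrist tab z at 0 60 27.5
wrist tab z at 0 75 28.2
wrist tab z at 0 85 28.6
wrist tab z at 20 60 27.6
wrist tab z at 20 75 28.1
wrist tab z at 20 85 28.5
wrist tab z at 35 60 27.5
wrist tab z at 35 75 28.1
wrist tab z at 35 85 28.6
wrist jaw top z 56.2
wrist panel x range [-54.7  -3.6  17.8]
```

View pics/side3.png

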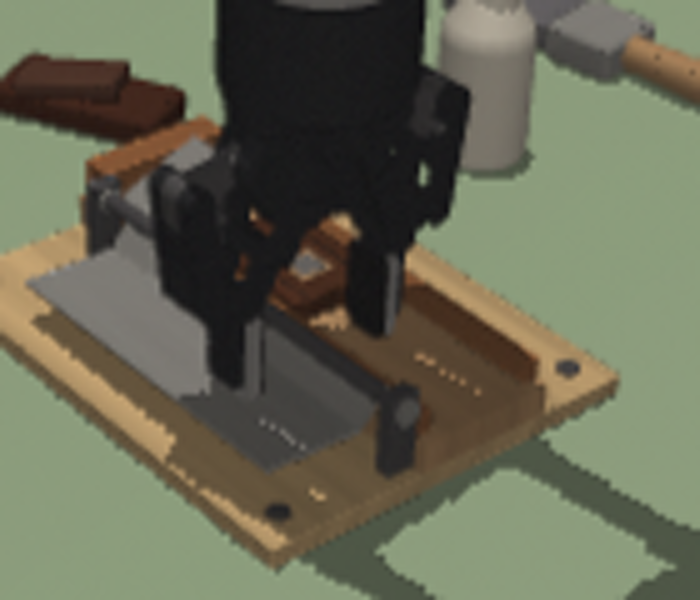

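View pics/wrist3.png

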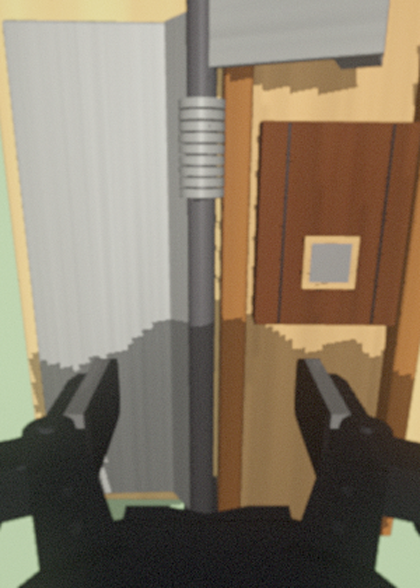

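The tab is nearly level (slope about 0.04, so the clip is at about 0.41) and the jaw is up. Now I'll push along the lane.

{"name": "play_rows", "arguments": {
  "steps": [
    [0.3, 0, 0, -0.2, 0],
    [0.3, 0, 0, -0.2, 0],
    [0.3, 0, 0, -0.2, 0],
    [0.3, 0, 0, -0.2, 0],
    [0.3, 0, 0, -0.2, 0],
    [0.3, 0, 0, -0.2, 0],
    [0.3, 0, 0, -0.2, 0],
    [0.3, 0, 0, -0.2, 0],
    [0.3, 0, 0, 0, 0],
    [0.3, 0, 0, 0, 0]
  ]
}}

```text
clock: 7.0
position: [0.5438, 0.0121, 0.0961]
ee_rot: [-0.066, 0.705, -0.066, -0.703]
contact_force: [0.9, 0.1, 2.9]
width: 0.0596
```

```bash
python3 look.py 4
```

```text
t 7.0 jig xy -14.9 34.5 z 96.1 w 59.6 F [0.9132 0.0679 2.8782] q [-0.1056  0.4265  1.8608 -0.      0.8506  1.6526]
tool axes cols
 [[ 0.0037 -0.1863 -0.9825]
 [-0.0004 -0.9825  0.1863]
 [-1.     -0.0003 -0.0037]] 
angle tool y to jig y (toward jig x) -179.97677479716558
tool shift mm [ 0.8961  0.493  48.1446]
side tab z at -95 60 27.4
side tab z at -95 75 29.1
side tab z at -95 85 29.1
side tab z at -20 60 28.4
side tab z at -20 75 52.0
side tab z at -20 85 29.0
side tab z at 0 75 29.0
side tab z at 0 85 29.5
side tab z at 20 60 28.5
side tab z at 20 75 29.0
side tab z at 20 85 29.2
side tab z at 35 60 27.9
side tab z at 35 75 29.3
side tab z at 35 85 29.0
side jaw top z 33.9
side panel x range [-24.7  10.1  40.4]
wrist tab z at -20 60 27.7
wrist tab z at -20 75 79.9
wrist tab z at -20 85 29.0
wrist tab z at 0 60 27.8
wrist tab z at 0 75 29.7
wrist tab z at 0 85 29.3
wrist tab z at 20 60 27.8
wrist tab z at 20 75 28.5
wrist tab z at 20 85 28.9
wrist tab z at 35 60 27.7
wrist tab z at 35 75 28.5
wrist tab z at 35 85 28.9
wrist jaw top z 56.5
wrist panel x range [-22.6   5.5  70.8]
```

View pics/wrist4.png

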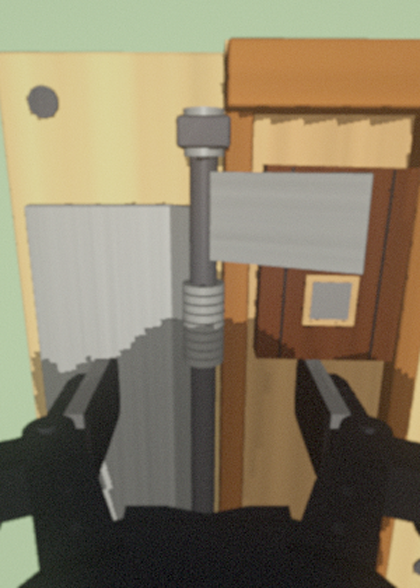

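The panel (crop 260–410, 165–355) is under the raised jaw, with a gap of roughly 14 mm left to the stop (crop row 107–165, partly wall face).

{"name": "play_rows", "arguments": {
  "steps": [
    [0.3, 0, 0, -0.15, 0],
    [0.3, 0, 0, -0.15, 0],
    [0.3, 0, 0, -0.1, 0],
    [0.3, 0, 0, 0, 0],
    [0.3, 0, 0, 0, 0]
  ]
}}

```text
clock: 7.6
position: [0.5542, 0.0101, 0.0956]
ee_rot: [-0.066, 0.704, -0.066, -0.704]
contact_force: [-1.0, 0.5, 2.7]
width: 0.0598
```

```bash
python3 look.py 5
```

```text
t 7.6 jig xy -4.3 34.4 z 95.6 w 59.8 F [-1.0272  0.462   2.6673] q [-0.1072  0.4402  1.8358 -0.0001  0.8652  1.6507]
tool axes cols
 [[ 0.0003 -0.1859 -0.9826]
 [-0.0001 -0.9826  0.1859]
 [-1.      0.0001 -0.0004]] 
angle tool y to jig y (toward jig x) -179.99891587126697
tool shift mm [ 0.6108  0.4111 58.7136]
side tab z at -95 60 27.7
side tab z at -95 75 29.0
side tab z at -95 85 29.2
side tab z at -20 60 27.0
side tab z at -20 75 46.9
side tab z at -20 85 28.4
side tab z at 0 75 43.3
side tab z at 0 85 28.8
side tab z at 20 75 28.7
side tab z at 20 85 28.3
side tab z at 35 60 27.1
side tab z at 35 75 28.5
side tab z at 35 85 28.9
side jaw top z 41.5
side panel x range [-15.   20.9  48. ]
wrist tab z at -20 60 27.4
wrist tab z at -20 85 79.2
wrist tab z at 0 60 27.5
wrist tab z at 0 75 47.5
wrist tab z at 0 85 29.1
wrist tab z at 20 60 27.4
wrist tab z at 20 75 27.9
wrist tab z at 20 85 28.2
wrist tab z at 35 60 27.4
wrist tab z at 35 75 27.8
wrist tab z at 35 85 28.2
wrist jaw top z 57.1
wrist panel x range [-9.8 54.3 66.1]
```

View pics/wrist5.png

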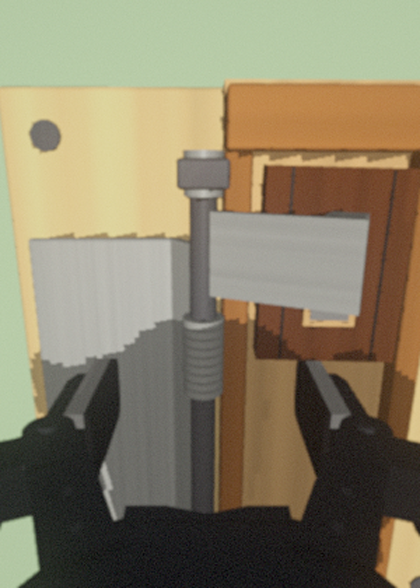

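About 4 mm remains (a light strip at rows 155–165).

{"name": "play_rows", "arguments": {
  "steps": [
    [0.3, 0, 0, -0.1, 0],
    [0.3, 0, 0, -0.05, 0],
    [0.3, 0, 0, 0, 0],
    [0.3, 0, 0, 0, 0]
  ]
}}

```text
clock: 8.1
position: [0.5582, 0.0093, 0.0956]
ee_rot: [0.066, -0.704, 0.066, 0.704]
contact_force: [-2.8, 0.8, 2.9]
width: 0.0595
```

```bash
python3 look.py 6 | grep -v side
```

```text
t 8.1 jig xy -0.2 34.4 z 95.6 w 59.5 F [-2.7617  0.7967  2.9344] q [-0.1079  0.4451  1.8263 -0.0001  0.8707  1.6501]
tool axes cols
 [[-0.0005 -0.1861 -0.9825]
 [-0.     -0.9825  0.1861]
 [-1.      0.0001  0.0005]] 
angle tool y to jig y (toward jig x) -179.99125286356403
tool shift mm [ 0.6285  0.3796 62.7818]
wrist tab z at -20 60 27.3
wrist tab z at 0 60 27.3
wrist tab z at 0 75 79.0
wrist tab z at 0 85 28.1
wrist tab z at 20 60 27.3
wrist tab z at 20 75 27.7
wrist tab z at 20 85 28.1
wrist tab z at 35 60 27.3
wrist tab z at 35 75 27.7
wrist tab z at 35 85 28.0
wrist jaw top z 57.1
wrist panel x range [-5.7 56.8 70.1]
```

View pics/wrist6.png

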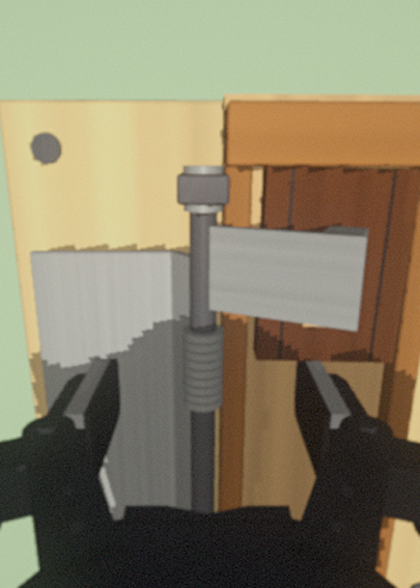

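{"name": "play_rows", "arguments": {
  "steps": [
    [0.3, 0, 0, -0.05, 0],
    [0.3, 0, 0, -0.03, 0],
    [0.3, 0, 0, 0, 0],
    [0.3, 0, 0, 0, 0]
  ]
}}

```text
clock: 8.6
position: [0.5586, 0.0092, 0.0954]
ee_rot: [0.066, -0.702, 0.066, 0.706]
contact_force: [-5.7, -0.0, 5.8]
width: 0.0599
```

```bash
python3 look.py 7 | grep -v side
```

```text
t 8.6 jig xy 0.2 34.3 z 95.4 w 59.9 F [-5.6676 -0.037   5.7842] q [-0.1081  0.4474  1.8226  0.      0.8767  1.6499]
tool axes cols
 [[-0.0051 -0.1861 -0.9825]
 [ 0.0006 -0.9825  0.1861]
 [-1.      0.0004  0.0051]] 
angle tool y to jig y (toward jig x) -179.98831501780424
tool shift mm [ 0.7146  0.3424 63.2224]
wrist tab z at -20 60 27.2
wrist tab z at 0 60 27.3
wrist tab z at 0 75 79.4
wrist tab z at 0 85 27.8
wrist tab z at 20 60 27.2
wrist tab z at 20 75 27.5
wrist tab z at 20 85 27.8
wrist tab z at 35 60 27.2
wrist tab z at 35 75 27.5
wrist tab z at 35 85 27.7
wrist jaw top z 57.3
wrist panel x range [-5.3 56.9 70.3]
```

View pics/wrist7.png

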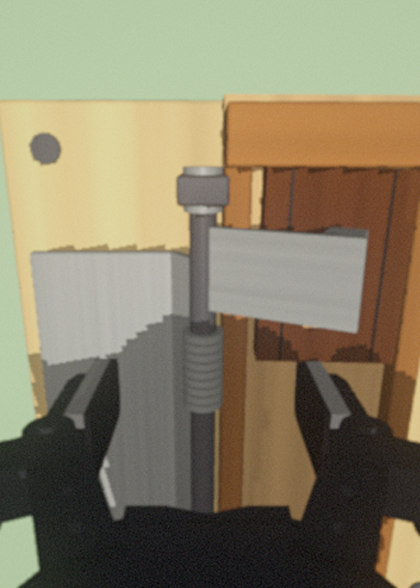

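View pics/side7.png

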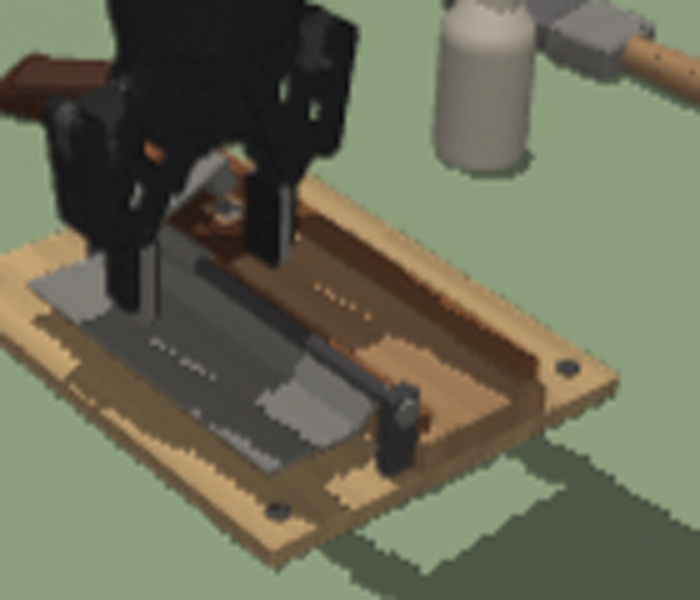

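I commanded 2.4 mm more, the tip moved only 0.4 mm, and the force rose to 5.7 N. The panel is home. Next I back the tip off its edge, let the tab up gently, and move clear.

{"name": "play_rows", "arguments": {
  "steps": [
    [0.3, 0, 0, 0.1, 0],
    [0.3, 0, 0, 0.1, 0],
    [0.3, 0, 0, 0, 0],
    [0.3, -0.1, 0, 0, 0],
    [0.3, -0.1, 0, 0, 0],
    [0.3, -0.1, 0, 0, 0],
    [0.3, -0.2, 0, 0, 0],
    [0.3, -0.3, 0, 0, 0],
    [0.3, -0.5, 0, 0, 0],
    [0.3, -1, 0, 0, 0],
    [0.3, -1, 0, 0, 0],
    [0.3, -1, 0, 0, 0],
    [0.3, -1, 0, 0.5, 0],
    [0.3, 0, 0, 1, 0],
    [0.3, 0, 0, 1, 0],
    [0.3, 0, 0, 1, 0],
    [0.3, 0, 0, 0, 0],
    [0.3, 0, 0, 0, 0]
  ]
}}

```text
clock: 10.5
position: [0.4514, 0.0296, 0.2555]
ee_rot: [-0.066, 0.705, -0.066, -0.703]
contact_force: [-0.7, 0.0, 0.3]
width: 0.0597
```

```bash
python3 look.py 8
python3 - <<'E'
from st import *
im,d=manip.get_image("scene"); cv2.imwrite("pics/scene8.png",cv2.resize(im[150:275,200:350,::-1],None,fx=5,fy=5,interpolation=cv2.INTER_CUBIC))
for n in ("scene","side"):
    manip.get_image(n); c=manip.camera_model(n)
    for q in ["panel","jaw","tab_top","stop_face","glue","ruler","brush","bark"]:
        o=[]
        for r in manip.mark_of(n,q)[:3]:
            W=world(c,r["location"]); e=W[:2]-P; o.append((round(r["conf"],2),W.round(3),"jig",(e@ex*1e3).round(1),(e@ey*1e3).round(1)))
        print(n,q,o)
E
```

```text
t 10.5 jig xy -108.9 34.4 z 255.5 w 59.7 F [-0.6606  0.0147  0.2962] q [-0.0884  0.1258  1.8302 -0.0003  1.1839  1.669 ]
tool axes cols
 [[ 0.0017 -0.1855 -0.9826]
 [-0.0004 -0.9826  0.1855]
 [-1.      0.0001 -0.0018]] 
angle tool y to jig y (toward jig x) 179.9751920140828
tool shift mm [160.537    0.4411 -45.5778]
side tab z at -95 60 32.2
side tab z at -95 75 34.4
side tab z at -95 85 36.8
side tab z at -20 60 31.4
side tab z at -20 75 34.9
side tab z at -20 85 36.9
side tab z at 0 60 32.0
side tab z at 0 75 35.3
side tab z at 0 85 37.4
side tab z at 20 60 32.0
side tab z at 20 75 34.5
side tab z at 20 85 36.7
side tab z at 35 60 31.8
side tab z at 35 75 35.2
side tab z at 35 85 37.0
side jaw top z 48.5
side panel x range [ 9.6 21.4 71.3]
wrist tab z at -95 60 31.1
wrist tab z at -95 75 34.3
wrist tab z at -95 85 36.4
wrist tab z at -20 60 31.1
wrist tab z at -20 75 34.3
wrist tab z at -20 85 36.2
wrist tab z at 0 60 31.0
wrist tab z at 0 75 34.3
wrist tab z at 0 85 36.2
wrist tab z at 20 60 31.0
wrist tab z at 20 75 34.2
wrist tab z at 20 85 36.2
wrist tab z at 35 60 30.9
wrist t
[... 1719 characters left out ...]
), 'jig', np.float64(-32.6), np.float64(69.3)), (0.37, array([ 0.588, -0.033,  0.026]), 'jig', np.float64(37.3), np.float64(-2.0))]
side stop_face [(0.89, array([ 0.626, -0.036,  0.032]), 'jig', np.float64(74.7), np.float64(2.9)), (0.29, array([ 0.721, -0.095, -0.002]), 'jig', np.float64(179.5), np.float64(-37.5))]
side glue [(0.88, array([ 0.565, -0.193, -0.002]), 'jig', np.float64(44.3), np.float64(-162.9)), (0.21, array([ 0.62 , -0.036,  0.03 ]), 'jig', np.float64(68.8), np.float64(1.7))]
side ruler [(0.92, array([0.595, 0.203, 0.002]), 'jig', np.float64(0.0), np.float64(231.7))]
side brush []
side bark [(0.75, array([ 0.721, -0.092, -0.001]), 'jig', np.float64(178.2), np.float64(-34.9))]
```

View pics/wrist8.png

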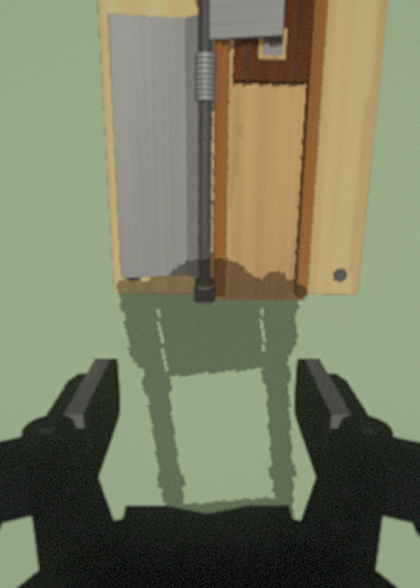

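View pics/side8.png

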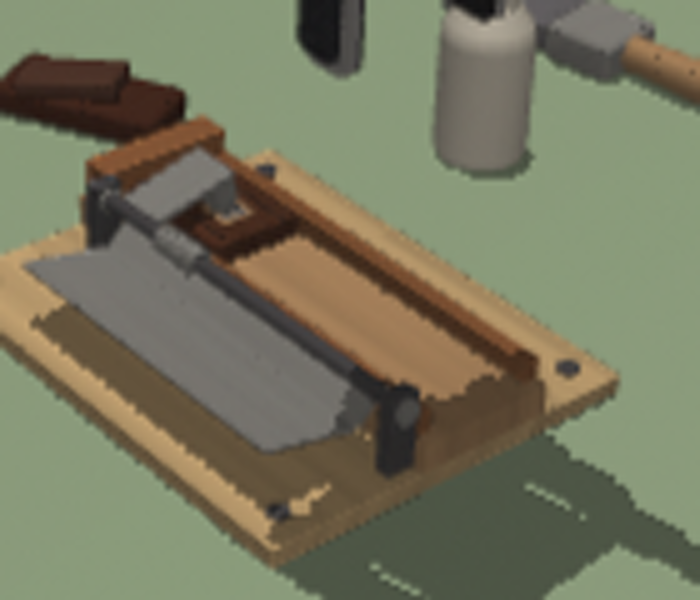

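View pics/scene8.png

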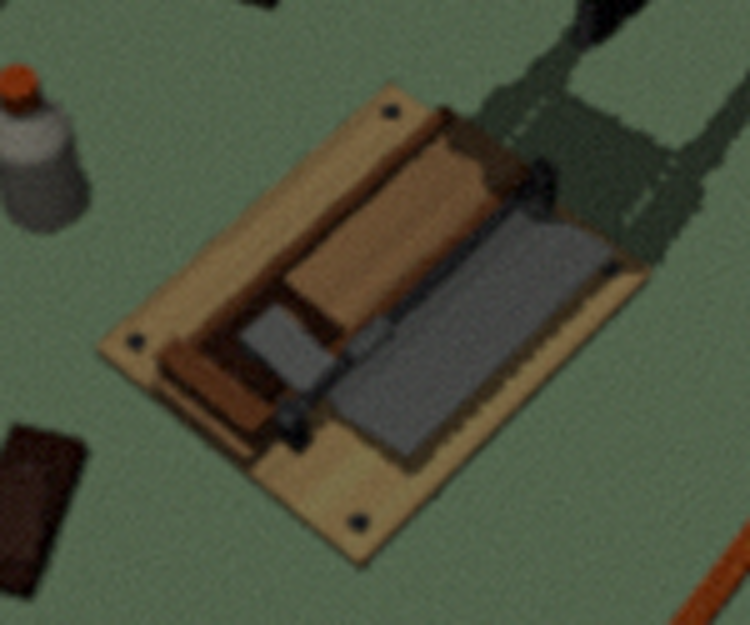

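The panel sits against the stop with the jaw resting on it. The tab slope of about 0.21 gives a clip angle of about 0.24, the bystanders haven't moved, and the gripper is clear. I'll hand in.

```bash
python3 -c "
from rig import manip
print(manip.sign_off())"
```

```text
the job is handed in; nothing more can be done
None
```

The panel is loaded and the job is handed in at about 11 s on the robot's clock; no verdict is reported. I pressed the tab with one fingertip, pushed the panel under the raised jaw to the end stop with the other, then let the tab up and moved clear.

- **Tab held down:** while I pressed and pushed, the tab's slope put the clip at about 0.41 rad or more, well above the 0.275 needed.
- **Panel home:** I commanded another 2.4 mm at the end, but the tip moved only 0.4 mm and the force rose to about 5.7 N. After release the rear edge measured jig x about 10 mm, as expected at home.
- **Jaw closed:** the tab's slope after release gives a clip angle of about 0.24 rad, the expected value with the jaw resting on the panel.
- **Clear of everything:** the fingers are well above and behind the jig, with force readings near zero. The glue, ruler and bark measured within about 5 mm of where they started. The brush did too in the scene camera, but the side camera did not detect it in the last check.

**Disagreements:** the two fixed cameras differed by up to about 4 mm on the jig's position. The network put the panel at jig x 42 to 43 mm and y −3 to −4 mm, against 40 and 0 for home. I took this as an offset in my jig estimate, because the network also put the jaw and the lane a few mm to the same side in y.

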